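Feed a slat through the drilling jig with the push stick and latch it in

ROBOT

A 7-joint arm with a two-finger parallel gripper is mounted at the origin on the work surface; the furniture and walls round the work are solid. World frame = base frame: x ahead of the robot, y to its left, z up, the work surface at z = 0. Lengths are in mm, angles in degrees, forces in N, time in s.
With the tool pointing down it reaches from about 400 to 850 mm from the base axis. Payload 10.4 kg.
Tool frame: the origin (TCP) lies at the very end of the fingers, on their centre line; the grasp point (between the pads) lies 19 mm behind it; z points along the fingers, y is the line along which they close (so a half turn about z gives the same grasp; the last joint's range is limited). The gripper opens to 85 mm and grips with 20 to 120 N. Pads are 22 mm wide; open, the fingers measure 114 mm over their backs; the gripper's body (76 mm by 85 mm) begins 54 mm behind the grasp point. The pads swing forward as they close: fully open they stand 13 mm farther back than shut.
Start: joints at [-71.138, 19.034, -3.707, 83.658, 1.238, 77.344, -5.071], TCP at [215.356, 586.748, 231.338] pointing down, gripper open.
Joint ranges: [-148.97, 148.97], [-28.65, 121.19], [-84.17, 76.75], [9.2, 138.47], [-72.65, 252.65], [3.7, 117.97], [-149.18, 149.18]. Speed limits (degrees/s): [127.2, 127.2, 159.86, 159.86, 180, 180, 180].

INTERFACE

Orientations are given as a 3x3 rotation matrix whose columns are the frame's x, y, z axes.
In Python, from plant import arm gives the robot as it stands.
- The arm moves only by the tool play_rows, never from a script. Its argument "commands" is a list of rows, each a list of 7 numbers: the shift along the world's x, y, z in units of 40 mm (1.0 is 40 mm), then the turn, a rotation vector about the world's x, y, z in degrees, then the finger opening in mm, from 0 to 85.4. A call has 1 to 8 rows; each row is the pose to reach, as a shift and turn from the pose commanded when the call began; what a row does not reach only later rows make up. A row lasts 1/8 s, in which the tool goes at most 62.5 mm and 10.7 degrees, less where a joint would pass 70% of its speed; a pose out of reach is approached as far as the arm can. A call with a gripper value outside its range is refused whole. The fingers move at their own pace and stop on an object; "squeeze" is the grip in N (left out, the last holds). Time passes only in rows, so rows that repeat a pose let the fingers close. It gives the time, the measured TCP pose, the force, the opening and the grip force at its end, in the units of the state.
- arm.get_obs(): the state, without advancing time (a new reading comes with each control period).
- arm.grab_frame(name): name is "scene" or "top" or "wrist"; returns a dict with "frame" (384x512x3 uint8, blue, green, red), "z_map" (384x512 float32, mm along the optical axis (not along the pixel's ray), 0 where there is no reading), "fx", "fy", "cx", "cy" (pixels), "R" (3x3) and "t" (3): a world point X has camera coordinates R X + t; the wrist camera has in their place "mount" (4x4, takes a point from camera to tool coordinates, whose origin is the TCP and whose axes are the flange's). Camera axes: x right, y down, z forward; pixel columns grow to the right and rows downward; lengths in mm; the calibration is good to about 2 mm. The wrist camera is an equidistant fisheye: a pixel r from the principal point sees the ray r / f radians off the axis. A picture is of the moment at which its call begins: read the wrist's pose just before it.
- arm.job_done(): hands the job in; it is judged then, once.
The state is a dict: "clock": time; "joint_pos": joint angles; "joint_velocities": joint speeds; "joint_torque": joint torques, N m; "eef_pos": TCP position; "orientation": TCP orientation; "contact_force": force on the tool from outside, world axes, zero at the start; "wrist_torque": the same for the moment, N m; "grip_width": finger opening in mm; "grip_force": force on a finger pad.
Only numpy, scipy, OpenCV 4.12 (cv2) and the standard library are available. Lean on these libraries where they do the work, as an engineer would, in place of code of your own. Each camera call takes 0.05 s, during which the arm holds its last target. There are 200 camera calls.

TASK

Using the push stick, feed the wooden strip along the drilling jig's channel, under both aluminium bridges, until it is fully home against the end stop, keeping the gripper off the strip. Take the stick out and lay it on the bench, then swing the red keeper bar all the way down across the channel behind the strip and, after that, fold the brass hasp on its end fully down over the staple. Leave the sanding block, the tape measure and the pencil where they are.

Things in the scene. Friction and masses are not known exactly. Their poses are not given: they have to be found in the camera images.
- jig: Drilling jig on a grey-faced board, screwed to the bench, 425 x 119 mm, board 15 mm thick. Origin: on the bench under the channel's centre line, where the strip's rear end lies when home. +y = feed direction, +x = across (away from robot at yaw 0), z up. Board spans y -265 to +160, x -42.5 to +76. Channel floor at z 15.
- strip_center (a point): Centre of the pale loose wooden strip, 45 wide x 140 long (its y) x 19 thick, about 0.07 kg, lying flat on the jig's board, nose (+y) at the channel's flared mouth, up to 6 mm and 0.08 rad askew. Home: its nose touches the end stop and this point is at y = +70 mm in the jig's frame. The gripper must not touch the strip.
- stick_grip (a point): Push stick: grip point in the middle of its dark upright handle (52 long x 22 wide across y, z 14 to 59 mm over the sole), 40 mm above the underside. Axes of the stick: +x points to the black rubber toe, z up. Sole: 24 wide, 14 high, from 55 mm behind this point to 160 mm ahead. 0.12 kg; stands on the bench.
- stick_toe (a point): Middle of the push stick's flat rubber toe face, which pushes the strip's rear end: 160 mm ahead (+x) of the grip point and 7 mm above the stick's underside.
- channel_mouth (a point): Point on the channel floor (15 mm above bench), centre line, where the flare ends and the straight channel begins: y = -80 mm in the jig's frame; jig axes. Flare: y -115 to -80, opening to 80 mm. Throat 48 mm, then straight channel 50 mm wide between fences 17.5 mm thick, tops 39 mm above bench, to y = +140 mm.
- end_stop (a point): Centre of the dark wooden end stop's face across the channel, y = +140 mm in the jig's frame. Two bridges lie across the fences, undersides 39 mm above bench (24 mm over the floor), tops 49 and 51 mm: entry bridge y -72 to -42, drilling bridge y +48 to +108 mm (with two steel bushings). Under them neither gripper nor stick handle can pass.
- keeper_hinge (a point): Hinge axis of the red keeper bar on the far side of the jig: 52 mm across (+x), y -12, z 44 mm in the jig's frame; the axis runs along the jig's y. Near the bar nothing on the jig is higher than 51 mm except the bar itself.
- keeper (a joint): Angle of the red keeper bar (16 wide, 9 thick, 98 mm long). 0 = down, level across both fences, with its black toe (y -17 to -3 mm of the jig, down to z 20) in the channel just behind the homed strip; it only goes down if the strip is home. 1.57 = upright; starts at 1.42 to 1.68. Stiff hinge (0.13 N m), stays where left; a fingertip can push it over.
- keeper_tip (a point): Near end of the red keeper bar, on its centre line: the hasp's pivot, 98 mm from the bar's hinge. With the bar down: x -46, y -12, z 44 mm in the jig's frame.
- hasp (a joint): Angle of the brass hasp (slotted leaf 22 wide, 3 thick, 39 mm long) on the bar's end, about an axis along the jig's y. 0 = folded square to the bar (bar down: hanging against the near fence's outer face at jig x -46, the staple in its slot); 1.57 = in line with the bar, sticking out past its end. Starts at 1.35 to 1.75; light friction (0.014 N m), stays where left.
- hasp_end (a point): Rolled free end of the hasp, 36 mm from its pivot. With all latched: x -46, y -12, z 8 mm in the jig's frame. The staple on the fence's outer face (x -42.5) stands at y -12, z 18 to 30, 6 mm proud. The bench in front of it is free.
- sanding_block: Bystander: brown cork sanding block, 63 x 111 x 36 mm, origin under its centre, loose on the bench past the end-stop end of the jig.
- tape_measure: Bystander: yellow tape measure, 36 x 82 x 66 mm, origin under its centre, loose on the bench beyond the jig's feed end.
- pencil: Bystander: red pencil, 165 mm long, 14 mm thick, origin under its centre, loose on the bench beyond the keeper's hinge side.

How it is judged:
By the outcome, as a careful person would: the job done as asked, in the order asked, and still so for the second after the job is handed in, with the robot touching nothing.
It also fails if it takes over 64 s, if anything falls off the work surface, if the arm or the gripper's body presses on something with over 40 N, if the wrist force passes 120 N, or if a joint passes its speed limit or range.

## Working session

There is one attempt and no reset: what is moved stays moved. The work goes in short steps, Python scripts to look and compute and a tool call to move; the robot and the scene stay as the last step left them, time stands still between calls to the robot, and variables do not carry over. Pictures are saved under pics/ and viewed, at most 10 in all, crops included, and the job is handed in when it is done.

Besides the shell and the picture viewer there is one more tool, called after "Call:" as name(argument=value, ...), one argument or row to a line, values as JSON. play_rows: Moves the arm, as the interface text tells. Its arguments: {"type":"object","properties":{"commands":{"type":"array"},"squeeze":{"type":"number"}},"required":["commands"]}

```bash
mkdir -p pics; ls
cat > h.py <<'E'
import numpy as np,cv2,pickle
from plant import arm
def grab(n):
    f=arm.grab_frame(n); pickle.dump(f,open(f'pics/{n}.pkl','wb')); return f
def pts(f):
    z=f['z_map'];v,u=np.indices(z.shape)
    c=np.stack([(u-f['cx'])/f['fx']*z,(v-f['cy'])/f['fy']*z,z],-1)
    return (c-np.array(f['t']))@np.array(f['R'])
def ray(f,u,v,h):
    R=np.array(f['R']);t=np.array(f['t']);C=-R.T@t
    d=R.T@np.array([(u-f['cx'])/f['fx'],(v-f['cy'])/f['fy'],1]);return C+d*(h-C[2])/d[2]
E
python3 - <<'E'
from h import *
for n in('scene','top'):
    f=grab(n);cv2.imwrite(f'pics/{n}1.png',cv2.resize(f['frame'],(800,600),interpolation=cv2.INTER_CUBIC))
    print(n,-np.array(f['R']).T@np.array(f['t']),f['fx'])
o=arm.get_obs();print(o['eef_pos'],o['orientation'],o['grip_width'],o['clock'])
E
```

```text
pics
scene [-241.25280998 -772.08975614  600.61501314] 368.7548012321451
top [ 470.18255804   10.56196151 1381.08330429] 394.25791950645896
[215.26150669 586.41490267 230.59926776] [[-9.38750430e-01  3.44597568e-01 -3.81802869e-04]
 [ 3.44597776e-01  9.38749679e-01 -1.18868690e-03]
 [-5.12012951e-05 -1.24744876e-03 -9.99999221e-01]] 85.30021990198321 0.1
```

View pics/top1.png

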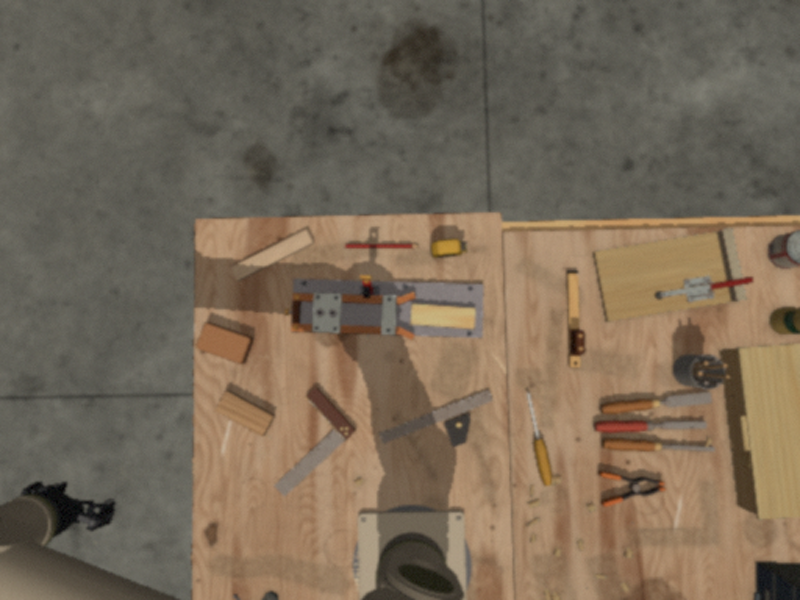

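View pics/scene1.png

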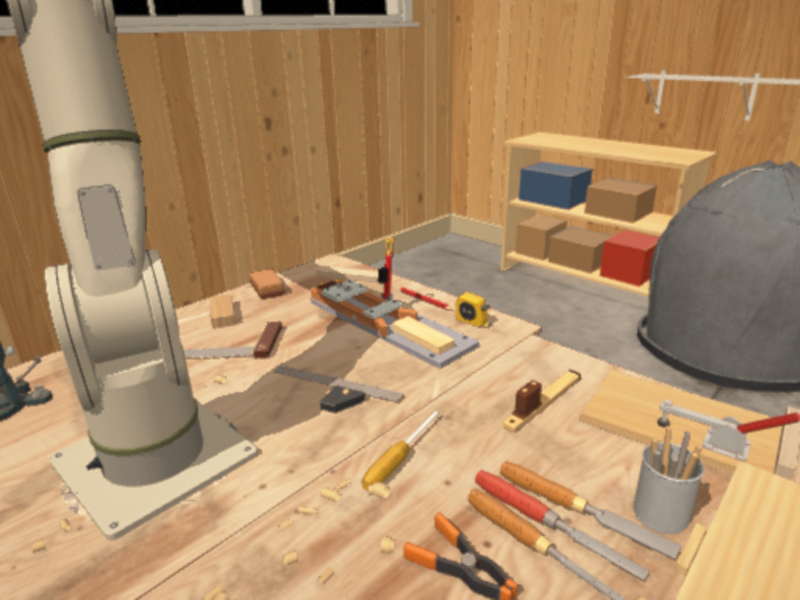

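The top view (800x600) shows the jig at (388,308), feeding left (+y), with the strip at (443,316). The push stick is at (575,320), handle near (577,343) and black toe up (+x). The keeper is upright at (367,287), the tape at (447,247), the pencil at (380,245) and the block at (224,342). The scene view agrees.

Run:
```python
from h import *
f=pickle.load(open('pics/top.pkl','rb'));P=pts(f);B=f['frame'].astype(int)
def show(name,m,roi):
    mm=np.zeros(m.shape,bool);y0,y1,x0,x1=roi;mm[y0:y1,x0:x1]=m[y0:y1,x0:x1]
    c,l,s,cen=cv2.connectedComponentsWithStats(mm.astype(np.uint8))
    for i in range(1,c):
        if s[i,4]<12: continue
        q=P[l==i]; r=cv2.minAreaRect(q[:,:2].astype(np.float32))
        print(name,s[i,4],'med',np.median(q,0).round(1),'rect',np.round(r[0],1),np.round(r[1],1),round(r[2],2),'z',np.percentile(q[:,2],[5,50,95]).round(1))
Z=P[...,2];b,g,r=B[...,0],B[...,1],B[...,2]
hs=cv2.cvtColor(f['frame'],cv2.COLOR_BGR2HSV);S=hs[...,1]
show('board+',(Z>8)&(Z<200),(170,225,180,315))
show('strip',(Z>25)&(r>180)&(b<r-30),(190,215,258,310))
show('stick',(Z>7),(165,240,355,380))
show('stickhigh',(Z>35),(165,240,355,380))
show('bench',(abs(Z)<3),(230,240,330,350))
show('fences/bridges',(Z>33)&(Z<60),(180,218,183,268))
show('keeper',(Z>70),(170,200,225,245))
for nm,roi in(('block',(200,235,122,165)),('tape',(148,168,272,302)),('pencil',(152,162,215,272))): show(nm,Z>6,roi)
f=pickle.load(open('pics/scene.pkl','rb'));
cv2.imwrite('pics/sc_crop.png',cv2.resize(f['frame'][140:300,190:390],(800,640))[:600])
```

```text
board+ 4207 med [558.2  44.8  18.9] rect [555.2  51. ] [437.6 129.8] 87.29 z [11.  18.9 53. ]
strip 465 med [536.8 -78.5  33.6] rect [531.3 -62.3] [ 79.1 172.9] 15.4 z [28.8 33.6 38.1]
stick 492 med [ 515.7 -365.9   14.5] rect [ 550.3 -197.1] [390.4 213.8] 82.39 z [ 8.5 14.5 59.6]
stickhigh 119 med [ 477.3 -364.4   56.6] rect [ 475.8 -365.6] [21.3 50.6] 86.03 z [41.2 56.6 61.9]
bench 138 med [ 4.212e+02 -2.722e+02 -3.000e-01] rect [ 422.5 -273.7] [66.4 31.2] 89.0 z [-2.4 -0.3  2.4]
fences/bridges 1246 med [546.6 148.7  45.5] rect [546.6 119.3] [268.9 102.7] 86.5 z [35.1 45.5 54.7]
fences/bridges 39 med [538.5 -16.3  35.2] rect [543.6 -16.7] [13.8 44.6] 88.76 z [33.1 35.2 38.2]
keeper 90 med [600.   82.7 120. ] rect [539.1  57.2] [163.7  29.7] 23.82 z [ 86.9 120.  181.2]
block 631 med [487.7 401.   33.8] rect [464.9 245. ] [462.2  79.6] 81.53 z [18.3 33.8 38.3]
tape 241 med [684.4 -89.6  59.2] rect [603.2 -35.6] [ 73.5 272. ] 55.73 z [15.  59.2 67.1]
pencil 136 med [698.9  53.4  12.4] rect [699.2  53.4] [ 11.4 161.6] 0.28 z [ 8.  12.4 17.3]
```

Call:
play_rows(
  commands=[
    [0.8,-1.5,0.8,0,0,-10,85],
    [1.6,-3,1.6,0,0,-20,85],
    [2.4,-4.5,1.8,0,0,-30,85],
    [3.3,-6,1.8,0,0,-40,85],
    [4.1,-7.5,1.8,0,0,-50,85],
    [5,-9.2,1.8,0,0,-60,85],
    [5.5,-10.8,1.8,0,0,-70,85],
    [6,-12.2,1.8,0,0,-80,85],
  ],
)

```text
clock: 1.1
eef_pos: [434.8, 150.9, 303.1]
orientation: [[0.182, 0.983, -0.0], [0.983, -0.182, 0.0], [0.0, -0.0, -1.0]]
contact_force: [1.1, 0.6, -0.2]
grip_width: 85.0
grip_force: 0.0
```

Call:
play_rows(
  commands=[
    [0,-0.5,0,0,0,0,85],
    [0,-0.5,0,0,0,0,85],
  ],
)

```text
clock: 1.35
eef_pos: [434.4, 132.3, 303.2]
orientation: [[0.177, 0.984, -0.0], [0.984, -0.177, 0.001], [0.0, -0.0, -1.0]]
contact_force: [-0.1, 0.8, -0.3]
grip_width: 85.0
grip_force: 0.0
```

```bash
cat >> h.py <<'E'
def wrist(tag):
    o=arm.get_obs();f=arm.grab_frame('wrist');f['T']=np.eye(4);f['T'][:3,:3]=np.array(o['orientation']);f['T'][:3,3]=o['eef_pos']
    f['T']=f['T']@np.array(f['mount']);pickle.dump(f,open(f'pics/{tag}.pkl','wb'));return f
def wdirs(f,uv):
    uv=np.atleast_2d(np.asarray(uv,float));d=(uv-[f['cx'],f['cy']])/f['fx'];r=np.hypot(*d.T)+1e-9
    return np.column_stack([np.sin(r)*d[:,0]/r,np.sin(r)*d[:,1]/r,np.cos(r)])
def wray(f,uv,h):
    d=wdirs(f,uv)@f['T'][:3,:3].T;C=f['T'][:3,3];return C+d*((h-C[2])/d[:,2])[:,None]
def wpts(f):
    z=f['z_map'];v,u=np.indices(z.shape);d=wdirs(f,np.column_stack([u.ravel(),v.ravel()]))
    c=d/d[:,2:]*z.reshape(-1,1);c[z.ravel()<=0]=np.nan
    return (c@f['T'][:3,:3].T+f['T'][:3,3]).reshape(*z.shape,3)
def wproj(f,X):
    c=(np.atleast_2d(X)-f['T'][:3,3])@f['T'][:3,:3];th=np.arctan2(np.hypot(c[:,0],c[:,1]),c[:,2]);p=np.arctan2(c[:,1],c[:,0])
    return np.column_stack([f['cx']+f['fx']*th*np.cos(p),f['cy']+f['fx']*th*np.sin(p)])
E
python3 - <<'E'
from h import *
f=wrist('w1');cv2.imwrite('pics/w1.png',cv2.resize(f['frame'],(800,600),interpolation=cv2.INTER_CUBIC))
print(f['fx'],f['T'].round(2));o=arm.get_obs();print(o['eef_pos'],o['clock'])
P=wpts(f);Z=P[...,2];print(np.nanpercentile(Z,[5,50,95]))
E
```

```text
297.3186396354542 [[ 9.8000e-01 -1.7000e-01 -5.0000e-02  4.4709e+02]
 [-1.8000e-01 -9.5000e-01 -2.7000e-01  2.0175e+02]
 [ 0.0000e+00  2.8000e-01 -9.6000e-01  4.4659e+02]
 [ 0.0000e+00  0.0000e+00  0.0000e+00  1.0000e+00]]
[434.08263045 133.85741238 303.14737841] 1.4
[-849.38314514    1.40220728  399.95282411]
```

View pics/w1.png

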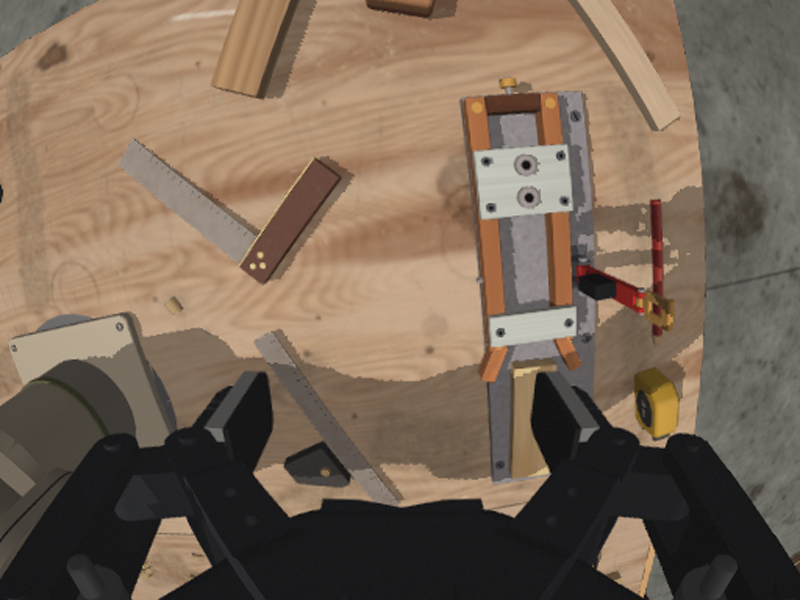

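The wrist view shows the jig from above: drilling bridge at (525,180), entry bridge at (533,327), keeper upright leaning to (650,300), strip partly hidden behind the fingers, and the fences clearly visible.

Run:
```python
from h import *
f=pickle.load(open('pics/w1.pkl','rb'));B=f['frame'];hs=cv2.cvtColor(B,cv2.COLOR_BGR2HSV).astype(int)
H,S,V=hs[...,0],hs[...,1],hs[...,2]
def comp(m,roi):
    x0,x1,y0,y1=[int(a*.64) for a in roi];mm=np.zeros(m.shape,np.uint8);mm[y0:y1,x0:x1]=m[y0:y1,x0:x1]
    c,l,s,_=cv2.connectedComponentsWithStats(mm);i=1+np.argmax(s[1:,4]);return l==i
def uv(m): v,u=np.nonzero(m);return np.column_stack([u,v])
res={}
for nm,roi,h in(('drill',(465,590,130,230),51),('entry',(475,590,295,355),49)):
    m=comp((S<50)&(V>150),roi);q=wray(f,uv(m),h);r=cv2.minAreaRect(q[:,:2].astype(np.float32));b=cv2.boxPoints(r)
    print(nm,m.sum(),np.round(r[0],1),np.round(r[1],1),round(r[2],2));res[nm]=np.array(r[0])
d=res['drill']-res['entry'];print('sep (want 135)',np.hypot(*d),'yaw',np.degrees(np.arctan2(-d[0],d[1])))
o=(H>3)&(H<16)&(S>110)&(V>120)
# near & far fences between bridges
for nm,roi in(('near',(470,512,225,300)),('far',(540,575,225,300))):
    m=comp(o,roi);q=wray(f,uv(m),39);e=[]
    for lo in np.arange(q[:,1].min()+6,q[:,1].max()-6,3):
        s=q[abs(q[:,1]-lo)<1.5]; e.append([lo,s[:,0].min(),s[:,0].max()])
    e=np.array(e);a=np.polyfit(e[:,0],e[:,1],1);c=np.polyfit(e[:,0],e[:,2],1)
    print(nm,m.sum(),'min edge slope/x@100',a[0],np.polyval(a,100),'max',c[0],np.polyval(c,100), 'w',np.median(e[:,2]-e[:,1]))
```

```text
drill 2198 [550.2 173.7] [59.8 84.4] 87.21
entry 986 [543.   38.7] [30.1 84.6] 86.98
sep (want 135) 135.2482775803828 yaw -3.0721984509689295
near 576 min edge slope/x@100 0.04351673272405181 504.3568629448373 max 0.05674016515278796 520.3828798643677 w 16.236395837200035
far 527 min edge slope/x@100 0.06343818978846737 572.0703622304998 max 0.0555008473421602 587.9069358073433 w 15.96982033020538
```

Call:
play_rows(
  commands=[
    [0,-1.5,0,0,0,-10,85],
    [0,-3,0,0,0,-20,85],
    [0,-4.5,0,0,0,-30,85],
    [0,-6,0,0,0,-40,85],
    [0,-6.5,0,0,0,-50,85],
    [0,-6.5,0,0,0,-50,85],
  ],
)

```text
clock: 2.15
eef_pos: [434.9, -126.5, 303.2]
orientation: [[0.867, 0.498, -0.0], [0.498, -0.867, -0.0], [-0.0, 0.0, -1.0]]
contact_force: [0.2, 1.0, -0.0]
grip_width: 85.1
grip_force: 0.0
```

Run:
```python
from h import *
f=wrist('w2');cv2.imwrite('pics/w2.png',cv2.resize(f['frame'],(800,600),interpolation=cv2.INTER_CUBIC))
```

Call:
play_rows(
  commands=[
    [0,-1.5,0,0,0,-10,85],
    [0,-3,0,0,0,-20,85],
    [0,-4.5,0,0,0,-30,85],
    [0,-6,0,0,0,-30,85],
    [0,-6,0,0,0,-30,85],
  ],
)

```text
clock: 2.82
eef_pos: [434.4, -368.8, 301.4]
orientation: [[1.0, -0.002, -0.005], [-0.002, -1.0, -0.002], [-0.005, 0.002, -1.0]]
contact_force: [-0.2, 0.8, -0.0]
grip_width: 85.0
grip_force: 0.0
```

Run:
```python
from h import *
f=wrist('w3');cv2.imwrite('pics/w3.png',cv2.resize(f['frame'],(800,600),interpolation=cv2.INTER_CUBIC))
a,b=cv2.imread('pics/w2.png'),cv2.imread('pics/w3.png')
cv2.imwrite('pics/w23.png',np.vstack([cv2.resize(a,(400,300)),cv2.resize(b,(400,300))]))
```

```text
(no output)
```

View pics/w23.png

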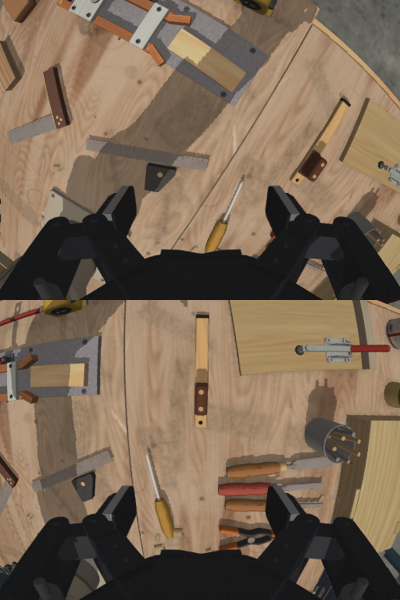

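The upper half shows the strip at about (205,60), lying at the mouth. The lower half shows the stick at x≈202, with the black toe at row 15, the handle at row 100 and the tail at row 125. The bench ahead is clear.

Run:
```python
from h import *
f=pickle.load(open('pics/w3.pkl','rb'));B=f['frame'];hs=cv2.cvtColor(B,cv2.COLOR_BGR2HSV).astype(int);H,S,V=np.moveaxis(hs,-1,0)
def comp(m,roi):
    x0,x1,y0,y1=roi;mm=np.zeros(m.shape,np.uint8);mm[y0:y1,x0:x1]=m[y0:y1,x0:x1]
    c,l,s,_=cv2.connectedComponentsWithStats(mm);i=1+np.argmax(s[1:,4]);return l==i
def uv(m): v,u=np.nonzero(m);return np.column_stack([u,v])
P=wpts(f)
m=comp(P[...,2]>7,(238,280,8,172));r=cv2.minAreaRect(P[m][:,:2].astype(np.float32));print('stick z>7',m.sum(),np.round(r[0],1),np.round(r[1],1),r[2])
m=comp(P[...,2]>45,(238,280,90,172));q=P[m];r=cv2.minAreaRect(q[:,:2].astype(np.float32));print('handle depth',m.sum(),np.median(q,0).round(1),np.round(r[0],1),np.round(r[1],1),r[2])
# edges by colour, sole top z=14
sole=(S>70)&(H>12)&(H<30)&(V>150)
for v in range(25,105,12):
    u=np.nonzero(P[v,238:280,2]>8)[0]+238
    if len(u): e=wray(f,[[u.min()-.5,v],[u.max()+.5,v]],14);print(v,e[:,:2].round(1).tolist())
blk=comp(V<60,(240,275,8,40));q=wray(f,uv(blk),14);print('toe',blk.sum(),q.min(0).round(1),q.max(0).round(1))
hd=comp((V<110)&(S>90),(238,280,85,172));q=wray(f,uv(hd),59);print('hd',hd.sum(),q.min(0).round(1),q.max(0).round(1))
# strip from w2
f=pickle.load(open('pics/w2.pkl','rb'));B=f['frame'];hs=cv2.cvtColor(B,cv2.COLOR_BGR2HSV).astype(int);H,S,V=np.moveaxis(hs,-1,0)
m=comp((S>60)&(H>10)&(H<32)&(V>110),(195,330,20,130));q=wray(f,uv(m),34);r=cv2.minAreaRect(q[:,:2].astype(np.float32));print('strip',m.sum(),np.round(r[0],1),np.round(r[1],1),r[2])
P=wpts(f);m=comp((P[...,2]>27)&(P[...,2]<38)&(S>60)&(H>10)&(V>110),(195,330,20,130));r=cv2.minAreaRect(P[m][:,:2].astype(np.float32));print('strip d',m.sum(),np.round(r[0],1),np.round(r[1],1),r[2],np.median(P[m],0))
```

```text
stick z>7 2390 [ 529. -371.] [ 24.5 212.6] 88.62578582763672
handle depth 641 [ 476.7 -369.8   58.5] [ 476.3 -369.2] [22.3 50.4] 89.2420654296875
25 [[625.4, -361.0], [625.4, -385.3]]
37 [[606.9, -361.0], [606.9, -383.8]]
49 [[588.8, -359.6], [588.7, -383.7]]
61 [[570.9, -359.5], [570.8, -383.6]]
73 [[553.2, -359.5], [553.2, -383.6]]
85 [[535.7, -359.4], [535.7, -383.6]]
97 [[518.3, -359.4], [518.2, -382.1]]
toe 64 [ 630.  -383.2   14. ] [ 634.8 -361.8   14. ]
hd 610 [ 451.8 -381.4   59. ] [ 506.6 -359.3   59. ]
strip 3251 [538.9 -79.2] [140.1  45.8] 84.6732406616211
strip d 3211 [539.1 -79.3] [139.7  45.7] 85.00360870361328 [538.87235862 -79.01358218  34.69536127]
```

Call:
play_rows(
  commands=[
    [0.4,0,-1.5,0,0,-0.8,85],
    [0.8,0,-3,0,0,-0.8,85],
    [1.05,0,-4.5,0,0,-0.8,85],
    [1.05,0,-5,0,0,-0.8,85],
    [1.05,0,-5,0,0,-0.8,85],
  ],
)

```text
clock: 3.5
eef_pos: [476.9, -365.5, 103.5]
orientation: [[1.0, -0.014, -0.001], [-0.014, -1.0, 0.001], [-0.001, -0.001, -1.0]]
contact_force: [0.2, -0.4, 0.8]
grip_width: 84.9
grip_force: 0.0
```

Call:
play_rows(
  commands=[
    [0,-0.11,-1,0,0,0,85],
    [0,-0.11,-1.8,0,0,0,85],
    [0,-0.11,-2.03,0,0,0,85],
    [0,-0.11,-2.03,0,0,0,10],
    [0,-0.11,-2.03,0,0,0,10],
    [0,-0.11,-2.03,0,0,0,10],
    [0,-0.11,-2.03,0,0,0,10],
    [0,-0.11,-2.03,0,0,0,10],
  ],
  squeeze=60,
)

```text
clock: 4.5
eef_pos: [477.0, -371.6, 22.9]
orientation: [[1.0, -0.017, 0.001], [-0.017, -1.0, -0.0], [0.001, 0.0, -1.0]]
contact_force: [-0.6, 1.4, 6.3]
grip_width: 21.3
grip_force: 61.5
```

Call:
play_rows(
  commands=[
    [0,0,1,0,0,0,10],
    [0.2,0.2,1.8,0,0,10.5,10],
    [0.4,0.4,1.8,0,0,21,10],
    [0.6,0.6,1.8,0,0,31.5,10],
    [0.8,0.8,1.8,0,0,42,10],
    [1,1,1.8,0,0,52.5,10],
    [1.18,1.2,1.8,0,0,63,10],
    [1.18,1.3,1.8,0,0,73.5,10],
  ],
)

```text
clock: 5.5
eef_pos: [524.1, -318.7, 93.8]
orientation: [[0.293, 0.956, -0.0], [0.956, -0.293, 0.0], [0.0, -0.0, -1.0]]
contact_force: [-0.1, -1.2, -1.2]
grip_width: 21.1
grip_force: 60.4
```

Call:
play_rows(
  commands=[
    [0,0,0,0,0,10,10],
    [0,0,0,0,0,14.5,10],
    [0,0,0,0,0,14.5,10],
    [0,0,0,0,0,14.5,10],
  ],
)

```text
clock: 6.0
eef_pos: [523.6, -319.5, 94.0]
orientation: [[0.054, 0.999, -0.0], [0.999, -0.054, 0.0], [0.0, -0.0, -1.0]]
contact_force: [-0.4, -0.4, -1.1]
grip_width: 21.1
grip_force: 60.4
```

Run:
```python
from h import *
o=arm.get_obs();print(o['eef_pos'],np.degrees(np.arctan2(np.array(o['orientation'])[1,0],np.array(o['orientation'])[0,0])),o['clock'])
f=wrist('w4');cv2.imwrite('pics/w4.png',f['frame'])
```

```text
[ 523.55051392 -319.46381654   93.95194558] 86.92509842477173 6.0
```

View pics/w4.png

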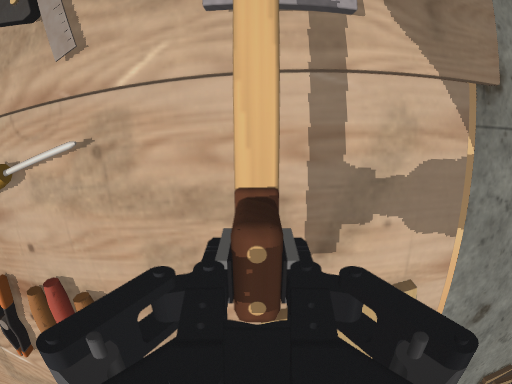

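The stick is held straight, running up the image from (257,250) to the board's edge at the top. Lowering it behind the strip.

Call:
play_rows(
  commands=[
    [0,0,-0.6,0,0,0,10],
    [0,0,-1.1,0,0,0,10],
    [0,0,-1.34,0,0,0,10],
    [0,0,-1.34,0,0,0,10],
  ],
)

```text
clock: 6.55
eef_pos: [523.3, -319.3, 39.8]
orientation: [[0.052, 0.999, -0.001], [0.999, -0.052, 0.0], [0.0, -0.001, -1.0]]
contact_force: [0.4, 0.2, -0.1]
grip_width: 21.6
grip_force: 60.5
```

Call:
play_rows(
  commands=[
    [0.01,0.2,0,0,0,0,10],
    [0.02,0.4,0,0,0,0,10],
    [0.035,0.65,0,0,0,0,10],
    [0.05,0.9,0,0,0,0,10],
    [0.06,1.15,0,0,0,0,10],
    [0.075,1.4,0,0,0,0,10],
    [0.09,1.7,0,0,0,0,10],
    [0.105,2,0,0,0,0,10],
  ],
)

```text
clock: 7.55
eef_pos: [527.9, -238.5, 40.4]
orientation: [[0.052, 0.999, 0.0], [0.999, -0.052, 0.0], [0.0, 0.0, -1.0]]
contact_force: [-0.4, -0.8, -0.7]
grip_width: 21.1
grip_force: 60.5
```

Run:
```python
from h import *
f=wrist('w5');P=wpts(f);Z=P[...,2]
hs=cv2.cvtColor(f['frame'],cv2.COLOR_BGR2HSV).astype(int)
cv2.imwrite('pics/w5.png',f['frame']);t=grab('top');print(arm.get_obs()['clock'])
```

```text
7.65
```

View pics/w5.png

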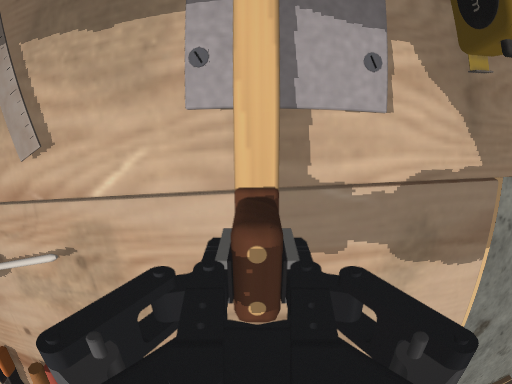

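The stick is over the board and its line is centred; forces stay low.

Call:
play_rows(
  commands=[
    [0.03,0.4,0,0,0,0,10],
    [0.05,0.8,0,0,0,0,10],
    [0.07,1.2,0,0,0,0,10],
    [0.09,1.6,0,0,0,0,10],
    [0.11,2,0,0,0,0,10],
    [0.13,2.4,0,0,0,0,10],
    [0.15,2.8,0,0,0,0,10],
    [0.17,3.2,0,0,0,0,10],
  ],
)

```text
clock: 8.65
eef_pos: [534.7, -110.3, 40.4]
orientation: [[0.052, 0.999, 0.0], [0.999, -0.052, 0.0], [0.0, 0.0, -1.0]]
contact_force: [0.0, -0.6, -1.8]
grip_width: 21.3
grip_force: 60.5
```

Call:
play_rows(
  commands=[
    [0.01,0.3,0,0,0,0,10],
    [0.03,0.6,0,0,0,0,10],
    [0.04,0.8,0,0,0,0,10],
    [0.05,1,0,0,0,0,10],
    [0.055,1.1,0,0,0,0,10],
    [0.055,1.15,0,0,0,0,10],
  ],
)

```text
clock: 9.4
eef_pos: [536.9, -65.3, 40.4]
orientation: [[0.052, 0.999, 0.0], [0.999, -0.052, -0.0], [-0.0, 0.0, -1.0]]
contact_force: [-0.4, -0.8, -1.9]
grip_width: 21.6
grip_force: 60.5
```

Call:
play_rows(
  commands=[
    [0.003,0.05,0,0,0,0,10],
    [0.005,0.1,0,0,0,0,10],
    [0.005,0.1,0,0,0,0,10],
  ],
)

```text
clock: 9.78
eef_pos: [537.0, -62.4, 40.5]
orientation: [[0.052, 0.999, 0.0], [0.999, -0.052, -0.001], [-0.001, 0.0, -1.0]]
contact_force: [-0.4, -4.8, -0.2]
grip_width: 21.4
grip_force: 60.6
```

Call:
play_rows(
  commands=[
    [0.003,0.05,0,0,0,0,10],
    [0.005,0.1,0,0,0,0,10],
    [0.005,0.1,0,0,0,0,10],
  ],
)

```text
clock: 10.15
eef_pos: [537.0, -62.3, 40.9]
orientation: [[0.055, 0.998, 0.0], [0.998, -0.055, -0.005], [-0.005, 0.001, -1.0]]
contact_force: [-2.6, -17.4, 3.9]
grip_width: 21.0
grip_force: 61.3
```

The resisting force rose at the predicted home position, so the strip is home. Withdrawing the stick.

Call:
play_rows(
  commands=[
    [-0.012,-0.25,0,0,0,0,10],
    [-0.04,-0.8,0,0,0,0,10],
    [-0.08,-1.6,0,0,0,0,10],
    [-0.13,-2.4,0,0,0,0,10],
    [-0.17,-3.2,0,0,0,0,10],
    [-0.21,-4,0,0,0,0,10],
    [-0.24,-4.6,0.3,0,0,0,10],
    [-0.27,-5.2,1.3,0,0,0,10],
  ],
)

```text
clock: 11.15
eef_pos: [525.2, -265.0, 91.0]
orientation: [[0.051, 0.999, -0.004], [0.999, -0.051, 0.002], [0.002, -0.004, -1.0]]
contact_force: [0.7, 0.3, -0.8]
grip_width: 21.7
grip_force: 60.4
```

Call:
play_rows(
  commands=[
    [-0.2,-0.5,0.2,0,0,-10.5,10],
    [-0.4,-1,0.2,0,0,-21,10],
    [-0.6,-1.5,0.2,0,0,-31.5,10],
    [-0.8,-2,0.2,0,0,-42,10],
    [-1,-2.4,0.2,0,0,-52.5,10],
    [-1.2,-2.4,0.2,0,0,-63,10],
    [-1.2,-2.4,0.2,0,0,-73.5,10],
    [-1.2,-2.4,0.2,0,0,-84,10],
  ],
)

```text
clock: 12.15
eef_pos: [478.9, -360.8, 100.3]
orientation: [[0.999, 0.048, 0.001], [0.048, -0.999, 0.001], [0.001, -0.001, -1.0]]
contact_force: [1.3, 0.7, -1.5]
grip_width: 20.9
grip_force: 60.5
```

Run:
```python
from h import *
R=np.array(arm.get_obs()['orientation']);print(np.degrees(np.arctan2(R[1,0],R[0,0])))
f=grab('top');P=pts(f)
# strip seen in channel? colour
hs=cv2.cvtColor(f['frame'],cv2.COLOR_BGR2HSV).astype(int);H,S,V=np.moveaxis(hs,-1,0)
yj=np.array([.0523,.9986]);xj=np.array([.9986,-.0523]);q=P[...,:2]-[546,95.7];X=q@xj;Y=q@yj
for y in range(-60,140,8):
    m=(abs(X)<15)&(abs(Y-y)<4);print(y,m.sum(),np.median(P[m][:,2]).round(1),np.median(hs[m],0))
```

```text
2.730671171404286
-60 18 49.7 [ 28.  20. 189.]
-52 23 46.9 [ 28.  21. 190.]
-44 21 48.3 [ 25.  20. 177.]
-36 18 14.9 [  7.5  20.  136.5]
-28 18 14.2 [  5.5  19.  137. ]
-20 20 14.2 [  5.5  19.  135. ]
-12 25 14.6 [  5.  20. 134.]
-4 17 14.4 [ 12.  35. 129.]
4 25 32.0 [ 18.  99. 191.]
12 17 33.7 [ 19. 107. 202.]
20 18 32.8 [ 19. 109. 202.]
28 26 32.8 [ 20.  106.5 203. ]
36 19 32.7 [ 20. 104. 202.]
44 19 34.2 [ 20. 102. 199.]
52 26 49.6 [ 22.   33.5 169.5]
60 24 51.8 [ 20.5  23.5 154.5]
68 17 55.5 [ 18.  23. 149.]
76 19 51.6 [ 26.  21. 179.]
84 25 51.5 [ 28.  21. 169.]
92 20 55.7 [ 18.   24.  140.5]
100 20 52.2 [ 24.  23. 168.]
108 15 51.1 [ 22.  43. 186.]
116 18 34.6 [ 20.   93.5 199.5]
124 25 33.8 [ 20.  99. 203.]
132 19 33.4 [ 20.  99. 201.]
```

Call:
play_rows(
  commands=[
    [0,-0.2,-1,0,0,-3,10],
    [0,-0.2,-1.6,0,0,-3,10],
    [0,-0.2,-1.85,0,0,-3,10],
    [0,-0.2,-1.92,0,0,-3,10],
    [0,-0.2,-1.93,0,0,-3,10],
  ],
)

```text
clock: 12.82
eef_pos: [479.0, -369.6, 24.0]
orientation: [[1.0, 0.002, 0.001], [0.002, -1.0, -0.0], [0.001, 0.0, -1.0]]
contact_force: [1.4, -0.2, -1.1]
grip_width: 21.5
grip_force: 60.4
```

Call:
play_rows(
  commands=[
    [0,0,-0.03,0,0,0,10],
    [0,0,-0.04,0,0,0,10],
    [0,0,-0.04,0,0,0,50],
    [0,0,-0.04,0,0,0,70],
    [0,0,-0.04,0,0,0,70],
    [0,0,0.8,0,0,0,70],
    [0,0,2,0,0,0,70],
    [0,0,3.5,0,0,0,70],
  ],
)

```text
clock: 13.82
eef_pos: [478.0, -368.9, 164.0]
orientation: [[1.0, 0.001, -0.002], [0.001, -1.0, 0.001], [-0.002, -0.001, -1.0]]
contact_force: [1.6, -1.0, 0.7]
grip_width: 70.1
grip_force: 0.0
```

Call:
play_rows(
  commands=[
    [0.3,0.8,1,0,0,-3,40],
    [0.8,2.1,1.8,0,0,-3,0],
    [1.3,3.5,2.2,0,0,-3,0],
    [1.8,4.9,2.4,0,0,-3,0],
    [2.4,6.3,2.4,0,0,-3,0],
    [3,7.7,2.4,0,0,-3,0],
    [3.5,9,2.4,0,0,-3,0],
    [4,10.3,2.4,0,0,-3,0],
  ],
  squeeze=40,
)

```text
clock: 14.82
eef_pos: [638.9, 44.4, 259.3]
orientation: [[0.999, -0.051, 0.0], [-0.051, -0.999, 0.0], [0.0, -0.0, -1.0]]
contact_force: [0.6, 0.1, 0.3]
grip_width: 0.1
grip_force: 0.0
```

Call:
play_rows(
  commands=[
    [0.3,0.8,0,0,0,0,0],
    [0.3,0.8,0,0,0,0,0],
    [0.3,0.8,0,0,0,0,0],
  ],
)

```text
clock: 15.2
eef_pos: [650.4, 73.4, 259.2]
orientation: [[0.999, -0.053, -0.0], [-0.053, -0.999, -0.001], [-0.0, 0.001, -1.0]]
contact_force: [-0.0, -0.4, -0.7]
grip_width: 0.2
grip_force: 0.0
```

Run:
```python
from h import *
for n in('scene','top'):
    f=grab(n);P=pts(f);hs=cv2.cvtColor(f['frame'],cv2.COLOR_BGR2HSV).astype(int);H,S,V=np.moveaxis(hs,-1,0)
    q=P[...,:2]-[546,95.7];X=q@[.9986,-.0523];Y=q@[.0523,.9986];Z=P[...,2]
    reg=(X>20)&(X<100)&(abs(Y+12)<25)&(Z>60)&(Z<200)
    red=reg&((H<6)|(H>172))&(S>150);br=reg&(H>12)&(H<30)&(S>90)
    for nm,m in(('red',red),('brass',br)):
        if m.sum()<4:continue
        print(n,nm,m.sum());
        for z in range(60,200,15):
            k=m&(abs(Z-z)<7.5)
            if k.sum()>2:print(z,k.sum(),np.median(X[k]).round(1),np.median(Y[k]).round(1),np.percentile(Z[k],[0,100]).round(1))
    if n=='scene':cv2.imwrite('pics/s2.png',cv2.resize(f['frame'][110:260,170:330],(640,600),interpolation=cv2.INTER_CUBIC))
print(arm.get_obs()['eef_pos'],arm.get_obs()['joint_pos'],arm.get_obs()['clock'])
```

```text
scene red 66
60 7 49.1 -16.3 [60.3 67.2]
75 15 51.1 -19.8 [67.5 82.4]
90 10 52.8 -19.9 [82.7 95.4]
105 8 54.8 -19.0 [100.1 110.5]
120 12 55.3 -16.1 [113.2 124.8]
135 12 56.4 -15.8 [127.5 141.9]
scene brass 51
90 4 32.6 -13.5 [82.9 86.8]
150 12 62.0 -15.3 [146.3 155.8]
165 18 63.7 -14.5 [158.1 171.6]
180 15 64.1 -17.1 [173.1 182. ]
[650.32079717  72.87914357 259.51529745] [-41.21266646  26.47918707  44.21266783  78.30166462 -18.25997702
  82.43149652 -90.76032287] 15.3
```

View pics/s2.png

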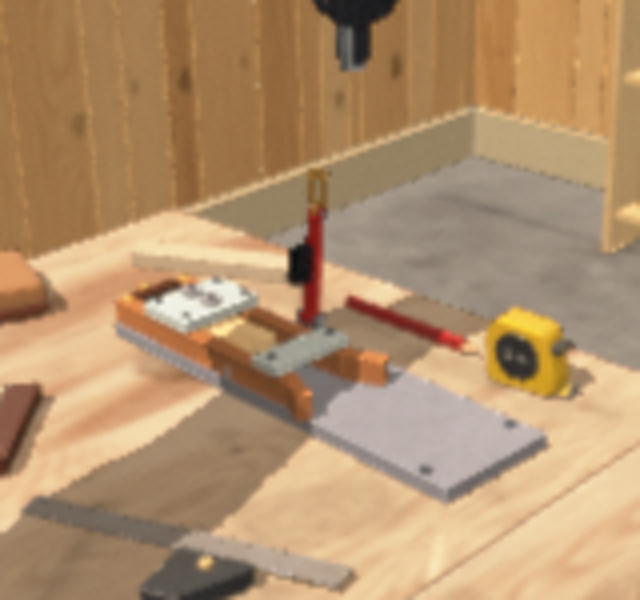

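The view shows the red bar upright, slightly back, at (313,265) with the brass hasp at (317,188). The strip is home between the bridges. The closed fingers are above and behind at (350,45).

Call:
play_rows(
  commands=[
    [0,0.13,-1,0,0,0,0],
    [0,0.13,-2,0,0,0,0],
    [0,0.13,-3,0,0,0,0],
    [0,0.13,-3.39,0,0,0,0],
    [0,0.13,-3.39,0,0,0,0],
  ],
)

```text
clock: 15.92
eef_pos: [650.3, 79.1, 123.7]
orientation: [[0.999, -0.052, -0.001], [-0.052, -0.999, -0.0], [-0.001, 0.0, -1.0]]
contact_force: [-0.0, 0.4, 0.2]
grip_width: -0.4
grip_force: 0.0
```

Call:
play_rows(
  commands=[
    [-0.4,0.02,0,0,0,0,0],
    [-0.75,0.04,0,0,0,0,0],
    [-1,0.055,0,0,0,0,0],
    [-1.3,0.07,-0.01,0,0,0,0],
    [-1.55,0.08,-0.06,0,0,0,0],
    [-1.8,0.095,-0.14,0,0,0,0],
    [-2.05,0.105,-0.26,0,0,0,0],
    [-2.26,0.12,-0.4,0,0,0,0],
  ],
)

```text
clock: 16.92
eef_pos: [559.3, 84.6, 107.1]
orientation: [[0.999, -0.052, -0.0], [-0.052, -0.999, -0.0], [-0.0, 0.0, -1.0]]
contact_force: [-0.3, -0.2, 0.4]
grip_width: 0.5
grip_force: 0.6
```

```bash
cat > k.py <<'E'
from h import *
for n in('scene','top'):
    f=grab(n);P=pts(f);hs=cv2.cvtColor(f['frame'],cv2.COLOR_BGR2HSV).astype(int);H,S,V=np.moveaxis(hs,-1,0)
    q=P[...,:2]-[546,95.7];X=q@[.9986,-.0523];Y=q@[.0523,.9986];Z=P[...,2]
    reg=(X>-110)&(X<100)&(abs(Y+12)<25)&(Z>5)&(Z<200)
    red=reg&((H<6)|(H>172))&(S>150)&(Z>40);br=reg&(H>14)&(H<30)&(S>90)&((X<-41)|(Z>55))
    for nm,m in(('red',red),('brass',br)):
        if m.sum()<4:continue
        print(n,nm,m.sum());
        for x in range(-110,100,10):
            k=m&(abs(X-x)<=5)
            if k.sum()>1:print('  x',x,k.sum(),'y',np.median(Y[k]).round(1),'z',np.percentile(Z[k],[0,50,100]).round(1))
o=arm.get_obs();d=np.array(o['eef_pos'])-[546,95.7,0];print('tcp jig',d[:2]@[.9986,-.0523],d[:2]@[.0523,.9986],d[2],o['contact_force'],o['clock'])
E
python3 k.py
```

```text
scene red 54
  x -10 5 y -22.1 z [110.7 113.5 120.8]
  x 0 9 y -20.1 z [ 95.7 105.7 113.1]
  x 10 11 y -20.7 z [ 82.6  94.3 100.3]
  x 20 10 y -22.2 z [72.  80.8 90.5]
  x 30 7 y -21.7 z [59.8 67.6 76. ]
  x 40 10 y -18.1 z [45.2 53.8 66.3]
  x 50 2 y -19.4 z [51.8 52.3 52.8]
scene brass 17
  x -40 10 y -15.9 z [143.1 146.3 149.1]
  x -30 5 y -21.9 z [133.6 139.3 145.6]
tcp jig 13.145525780793665 -10.27690998935075 106.60595790620123 [-0.20269267 -0.2257269   0.83675679] 17.025
```

Call:
play_rows(
  commands=[
    [-0.2,0.01,-0.17,0,0,0,0],
    [-0.37,0.02,-0.37,0,0,0,0],
    [-0.52,0.03,-0.6,0,0,0,0],
    [-0.64,0.03,-0.82,0,0,0,0],
    [-0.7,0.035,-1,0,0,0,0],
    [-0.75,0.04,-1.15,0,0,0,0],
    [-0.78,0.04,-1.3,0,0,0,0],
    [-0.8,0.04,-1.4,0,0,0,0],
  ],
)

```text
clock: 18.02
eef_pos: [528.2, 86.2, 51.3]
orientation: [[0.999, -0.052, 0.0], [-0.052, -0.999, -0.0], [0.0, 0.0, -1.0]]
contact_force: [0.5, 0.2, 0.5]
grip_width: -0.2
grip_force: 0.4
```

Call:
play_rows(
  commands=[
    [0,0,-0.06,0,0,0,0],
    [0,0,-0.12,0,0,0,0],
    [0,0,-0.12,0,0,0,0],
  ],
)

```text
clock: 18.4
eef_pos: [528.1, 86.2, 48.2]
orientation: [[0.999, -0.052, -0.001], [-0.052, -0.999, 0.001], [-0.001, -0.001, -1.0]]
contact_force: [-10.8, -0.6, 22.8]
grip_width: -0.2
grip_force: 11.5
```

Call:
play_rows(
  commands=[
    [0,0,0.4,0,0,0,0],
    [-0.5,0,1.2,0,0,0,0],
    [-1.2,0,1.5,0,0,0,0],
    [-2,0.1,1.5,0,0,0,0],
    [-2.2,0.1,1.5,0,0,0,0],
  ],
)

```text
clock: 19.02
eef_pos: [438.9, 90.7, 107.1]
orientation: [[0.999, -0.05, -0.0], [-0.05, -0.999, 0.002], [-0.0, -0.002, -1.0]]
contact_force: [0.5, 0.5, 0.5]
grip_width: -0.1
grip_force: 0.0
```

```bash
python3 k.py
python3 - <<'E'
from h import *
f=wrist('w6');P=wpts(f);hs=cv2.cvtColor(f['frame'],cv2.COLOR_BGR2HSV).astype(int);H,S,V=np.moveaxis(hs,-1,0)
a=f['frame'];b=pickle.load(open('pics/scene.pkl','rb'))['frame'][150:240,180:300]
cv2.imwrite('pics/c6.png',np.hstack([a,cv2.resize(b,(288,384))]))
E
```

```text
scene red 84
  x -50 2 y -14.0 z [49.8 50.2 50.5]
  x -40 6 y -18.2 z [42.9 48.8 49.7]
  x -30 11 y -17.8 z [40.8 49.3 52. ]
  x -20 8 y -19.7 z [44.9 49.  50.7]
  x -10 11 y -21.2 z [44.4 48.  52.1]
  x 0 7 y -16.5 z [45.9 50.4 51.1]
  x 10 9 y -18.6 z [42.3 47.9 50.2]
  x 20 11 y -17.3 z [42.9 48.8 50.8]
  x 30 7 y -18.5 z [46.2 49.5 50.3]
  x 40 7 y -15.3 z [45.3 49.6 50.1]
  x 50 5 y -14.6 z [49.1 50.1 51.3]
scene brass 35
  x -80 13 y -18.2 z [39.6 41.9 44.8]
  x -70 8 y -10.5 z [41.  43.5 45.2]
  x -60 12 y -13.0 z [42.5 44.5 48. ]
  x -50 2 y -16.8 z [44.8 46.1 47.3]
top red 119
  x -40 3 y -8.6 z [45.5 45.7 47.7]
  x -30 15 y -11.8 z [42.  48.9 51.5]
  x -20 14 y -11.2 z [45.8 48.2 50.5]
  x -10 15 y -10.9 z [43.8 48.1 52.8]
  x 0 14 y -10.6 z [44.3 47.8 53.7]
  x 10 10 y -13.5 z [45.8 48.9 51.1]
  x 20 13 y -10.1 z [44.7 48.  53.6]
  x 30 10 y -9.5 z [44.1 48.5 52.6]
  x 40 11 y -12.5 z [44.4 48.1 51.6]
  x 50 11 y -12.0 z [46.7 49.4 56.7]
  x 60 3 y -11.7 z [45.6 47.1 50.1]
tcp jig -105.61565274437932 -10.68574226763705 107.2333524757189 [ 1.1678994  -0.12125828 -0.24551923] 19.125
```

View pics/c6.png

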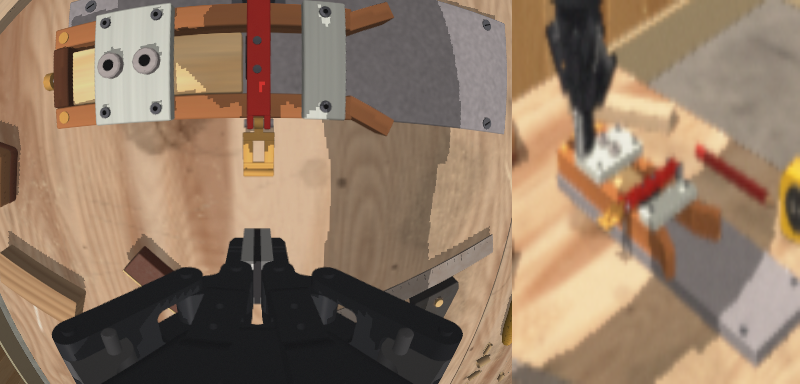

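The keeper lies level across the channel behind the strip. The brass hasp sticks out in line at (258,155), and the bench before it is clear.

Call:
play_rows(
  commands=[
    [0.2,-0.02,-0.3,-0.5,-10,0,0],
    [0.4,-0.04,-0.8,-1,-20,0,0],
    [0.54,-0.06,-1.18,-1,-20,0,0],
    [0.54,-0.06,-1.18,-1,-20,0,0],
  ],
)

```text
clock: 19.68
eef_pos: [462.0, 86.9, 59.2]
orientation: [[0.939, -0.053, 0.341], [-0.049, -0.999, -0.02], [0.342, 0.002, -0.94]]
contact_force: [0.7, 0.6, 0.6]
grip_width: -0.1
grip_force: 0.0
```

```bash
python3 k.py|tail -1;python3 -c "
from h import *
print(np.round(arm.get_obs()['orientation'],3))"
```

```text
tcp jig -82.64284461813338 -12.625910111597292 60.30632768980192 [ 0.88544865  0.95585109 -0.36355714] 19.775
[[ 0.938 -0.053  0.342]
 [-0.049 -0.999 -0.019]
 [ 0.343  0.001 -0.939]]
```

Call:
play_rows(
  commands=[
    [0,0,-0.38,0,0,0,0],
    [0,0,-0.66,0,0,0,0],
    [0.05,0,-0.8,0,0,0,0],
    [0.1,0,-0.9,0,0,0,0],
    [0.26,-0.01,-1.06,0,0,0,0],
    [0.41,-0.02,-1.16,0,0,0,0],
    [0.5,-0.03,-1.25,0,0,0,0],
    [0.58,-0.03,-1.31,0,0,0,0],
  ],
)

```text
clock: 20.78
eef_pos: [486.2, 86.8, 7.8]
orientation: [[0.938, -0.052, 0.344], [-0.049, -0.999, -0.017], [0.344, -0.001, -0.939]]
contact_force: [0.6, -0.5, 6.1]
grip_width: -0.2
grip_force: 2.5
```

Call:
play_rows(
  commands=[
    [0.05,0,0,0,0,0,0],
    [0.1,0,0,0,0,0,0],
    [0.1,0,0,0,0,0,0],
  ],
)

```text
clock: 21.15
eef_pos: [488.9, 86.6, 7.3]
orientation: [[0.938, -0.052, 0.342], [-0.049, -0.999, -0.017], [0.342, -0.001, -0.94]]
contact_force: [0.3, 0.6, 2.7]
grip_width: 0.1
grip_force: 1.1
```

Call:
play_rows(
  commands=[
    [0.05,0,0,0,0,0,0],
    [0.1,0,0,0,0,0,0],
    [0.1,0,0,0,0,0,0],
  ],
)

```text
clock: 21.52
eef_pos: [490.2, 86.5, 6.1]
orientation: [[0.94, -0.051, 0.337], [-0.048, -0.999, -0.018], [0.337, 0.001, -0.941]]
contact_force: [-20.4, 1.6, 19.4]
grip_width: -0.1
grip_force: 13.3
```

```bash
python3 k.py|grep -A12 brass
python3 - <<'E'
from h import *
f=wrist('w7');b=pickle.load(open('pics/scene.pkl','rb'))['frame'][165:225,190:270]
cv2.imwrite('pics/c7.png',np.hstack([f['frame'],cv2.resize(b,(288,384))]))
E
```

```text
scene brass 22
  x -80 2 y -30.2 z [175. 179. 183.]
  x -60 2 y -30.4 z [23.9 25.7 27.5]
  x -50 13 y -22.5 z [ 8.9 22.5 36.1]
  x -40 5 y -22.7 z [ 7.9 17.2 24.3]
top red 127
  x -40 11 y -11.8 z [41.6 46.7 52.2]
  x -30 15 y -11.6 z [41.3 48.  53.1]
  x -20 13 y -11.4 z [43.7 48.7 53.8]
  x -10 13 y -10.9 z [44.  47.7 50.9]
  x 0 15 y -10.6 z [42.  47.4 53.5]
  x 10 10 y -13.4 z [41.8 46.7 52.5]
  x 20 12 y -9.9 z [44.  48.6 51.9]
--
top brass 4
  x -80 2 y 2.0 z [169.1 175.5 181.8]
  x -60 2 y 11.3 z [59.6 61.4 63.2]
tcp jig -55.26500241937884 -12.073167685744847 6.099151583249817 [-19.07927129   1.03799299  19.26126362] 21.625
```

View pics/c7.png

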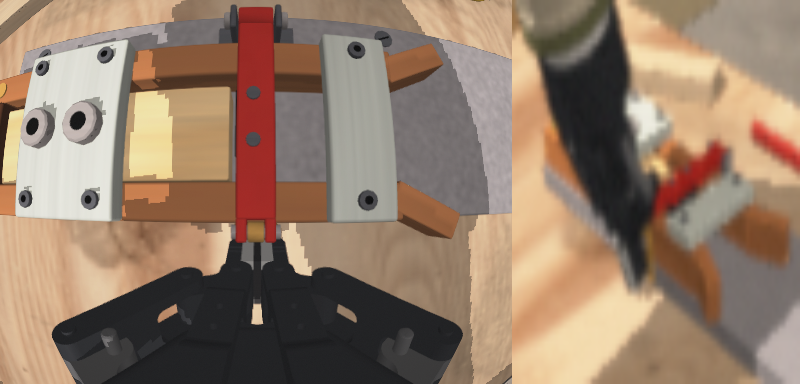

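The hasp is folded out of sight under the fingers at (257,235), with firm contact of 20 N. Backing away to check.

Call:
play_rows(
  commands=[
    [-0.3,0.01,0,0,0,0,0],
    [-1.2,0.05,0.1,0,0,0,0],
    [-2,0.1,1,0,5,0,0],
    [-2.5,0.1,3,0,15,0,0],
    [-2.5,0.1,4.5,1,20,0,0],
    [-2.5,0.1,4.5,1,20,0,0],
  ],
)

```text
clock: 22.42
eef_pos: [394.5, 90.7, 190.5]
orientation: [[0.999, -0.053, 0.001], [-0.053, -0.999, 0.003], [0.001, -0.003, -1.0]]
contact_force: [0.3, 0.0, -1.1]
grip_width: 0.1
grip_force: 0.0
```

```bash
python3 k.py|grep -A12 brass
python3 - <<'E'
from h import *
f=wrist('w8');P=wpts(f);hs=cv2.cvtColor(f['frame'],cv2.COLOR_BGR2HSV).astype(int);H,S,V=np.moveaxis(hs,-1,0)
q=P[...,:2]-[546,95.7];X=q@[.9986,-.0523];Y=q@[.0523,.9986];Z=P[...,2]
m=(abs(Y+12)<14)&(X<-38)&(X>-95)&(Z>3)
for z in range(5,50,5):
    k=m&(abs(Z-z)<2.5)
    if k.sum():print(z,k.sum(),np.percentile(X[k],[5,50,95]).round(1),np.median(hs[k],0))
u=wproj(f,[[500,105,20]])[0];u0,v0=[int(a) for a in u];print(u)
a=f['frame'][max(0,v0-70):v0+50,max(0,u0-80):u0+80]
b=pickle.load(open('pics/scene.pkl','rb'))['frame'][165:225,190:270]
cv2.imwrite('pics/c8.png',np.hstack([cv2.resize(a,(400,300)),cv2.resize(b,(400,300))]))
E
```

```text
scene brass 39
  x -50 33 y -16.5 z [ 8.4 22.2 40.1]
  x -40 6 y -2.0 z [17.4 23.  30.1]
top red 124
  x -40 12 y -11.9 z [41.8 46.6 49.8]
  x -30 11 y -11.9 z [45.1 48.3 53.1]
  x -20 12 y -11.4 z [45.2 49.  51.8]
  x -10 12 y -11.2 z [44.5 47.5 54.9]
  x 0 15 y -10.5 z [42.4 48.  51.5]
  x 10 12 y -11.7 z [43.1 47.6 53.1]
  x 20 12 y -10.0 z [43.4 47.5 53.1]
  x 30 10 y -11.2 z [42.6 48.5 53.7]
  x 40 13 y -9.2 z [44.5 46.9 51.6]
5 6 [-63.9 -42.  -41.9] [15.5 50.  97.5]
10 76 [-50.3 -49.1 -47. ] [ 17.  154.  186.5]
15 20 [-47.3 -46.6 -41.8] [ 15.5 154.5 122. ]
20 12 [-47.1 -44.2 -41.7] [ 12.  147.5 113. ]
25 1 [-47.5 -47.5 -47.5] [ 14.  65. 106.]
30 1 [-47.1 -47.1 -47.1] [ 15.  90. 151.]
35 6 [-42.6 -42.5 -42.4] [ 12.  149.  107.5]
40 50 [-42.1 -40.4 -38.9] [ 12. 149. 115.]
45 41 [-48.9 -46.  -40.5] [ 14. 148. 109.]
[238.33831597  75.64908603]
```

View pics/c8.png

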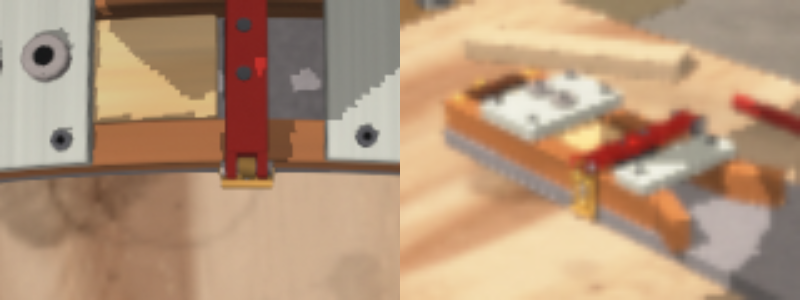

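The hasp hangs vertically against the fence: leaf at x ≈ -47, rolled end at z ≈ 10. The keeper is level and the strip is home. I'll check the stick and the bystanders, then hand in.

Run:
```python
from h import *
f=grab('top');P=pts(f);Z=P[...,2]
for nm,(y0,y1,x0,x1),h in(('stick',(165,240,355,380),7),('stickhigh',(165,240,355,380),45),('block',(200,235,122,165),25),('tape',(148,168,272,302),40),('pencil',(152,162,215,272),8)):
    m=np.zeros(Z.shape,bool);m[y0:y1,x0:x1]=Z[y0:y1,x0:x1]>h;print(nm,m.sum(),np.median(P[m],0).round(1))
o=arm.get_obs();print(o['contact_force'],o['clock']);print(arm.job_done())
```

```text
stick 496 [ 508.9 -364.8   14.9]
stickhigh 111 [ 474.3 -364.9   57.5]
block 586 [487.7 404.1  34.1]
tape 211 [684.8 -89.8  60.2]
pencil 133 [698.7  53.1  13.2]
[-0.0976483   0.76197059 -0.91180733] 22.625
the job is handed in; nothing more can be done
None
```

The strip is home against the end stop, the push stick is back on the bench, the keeper bar is down, and the hasp is folded over the staple. The sanding block, tape measure and pencil showed no movement beyond camera noise in the last check, and I handed the job in at 22.6 s.

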